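# Close the vacuum pump's intake filter

## Task

The intake filter of the vacuum pump is standing open. Put the lid back on over the centre stud, then put the wing nut on the stud and spin it down clockwise until it is snug and holds the lid fully home on the bowl's rim, level all round. Leave the other things on the bench where they are.

Things in the scene. Friction and masses are not known exactly. Their poses are not given: they have to be found in the camera images.
- pump: The vacuum pump unit, fixed. Origin on the bench under the axis of the filter bowl; z up, y towards the pump and motor, which lie on the same base plate (180 mm wide) from 137 to 370 mm from the bowl's axis, at most 147 mm high. The bowl is a grey steel cup, 140 mm across, standing upright with its mouth open.
- bowl_rim (a point): Centre of the bowl's open mouth, level with its rim, 100 mm above the bench; axes as pump. The home place of the lid: pan on the rim, skirt round the outside of the bowl.
- element (a joint): Travel (m) of the round filter element that stands in the bowl on a spring; its black rubber seal ring, 68 to 100 mm across, is on top. 0: seal 5 mm above the rim, a lid laid on loosely rests there. -0.005: lid pressed down on the rim, which takes about 17 N on the seal in all, weights of lid and nut included. It springs up again if let go.
- stud_tip (a point): Top end of the upright steel stud on the bowl's axis, 69 mm above the rim; axes as pump. Stud 19 mm across over its coarse right-hand thread; the top 20 mm is a plain 13 mm pilot, tapered to 5 mm over the last 5 mm. It stands 28 mm out of a lid lying loose on the seal, 33 mm out of a lid that is home.
- lid_crown (a point): Lid, bare pressed steel hat, 0.3 kg, lying right way up. Flat pan 156 mm across with 16 mm deep skirt (149 mm inside); in the middle a round crown to hold it by, 59 mm across, 33 mm high, with a 26 mm hole down its axis for the stud. Point: on the axis half-way up the crown, 35.5 mm above the skirt's edge, 16.5 mm above the pan; z up. Home: 19.5 mm above bowl_rim.
- nut_web (a point): Wing nut, dark cast iron, 0.4 kg, standing on its foot. Hub 37 mm across, 40 mm high, with a 22 mm bore open below, 36 mm deep. Above it an upright web with a wing at each end: 82 mm wide, 10 mm thick, 40 to 76 mm above the foot. Point: on the nut's axis in the web, 61 mm above the foot. x along the wings, y across the 10 mm thickness, z up; a half turn looks the same.
- nut_foot (a point): Centre of the nut's underside; axes as nut_web. Right-hand two-start thread, 16 mm per turn: set on the stud the nut sinks until the threads meet, foot 6 to 13 mm above its end place, catches within half a turn clockwise (from above) and stays where left. The last third of a turn presses the seal (about 0.2 N m), then a hard stop: 0.6 N m is plenty. Snug: foot on the crown, 36 mm above bowl_rim.
- offcut: Bystander: white marble offcut, 115 x 75 x 30 mm, lying loose; origin under its centre.
- disc: Bystander: black rubber polishing pad, 116 mm across, 30 mm high, lying loose; origin under its centre.
- clamp: Bystander: steel bar clamp lying flat, 240 mm bar along its y axis, arms 95 mm to its +x side, wooden handle, 26 mm high; origin under the bar's middle.
Not all that is in view belongs to the job. There is more than one size of the part that bears nut_web; the job needs the middle-sized. Of the things that look like the part that bears lid_crown, the middle-sized one is meant.

How it is judged:
By the outcome, as a careful person would: the job done as asked, in the order asked, and still so for the second after the job is handed in, with the robot touching nothing.
It also fails if it takes over 72 s, if anything falls off the work surface, if the arm or the gripper's body presses on something with over 40 N, if the wrist force passes 120 N, or if a joint passes its speed limit or range.

## Robot

A 6-joint arm with a two-finger parallel gripper is mounted at the origin on the work surface. World frame = base frame: x ahead of the robot, y to its left, z up, the work surface at z = 0. Lengths are in m, angles in rad, forces in N, time in s.
With the tool pointing down it reaches from about 0.25 to 0.775 m from the base axis. Payload 4 kg.
Tool frame: the origin (TCP) lies at the very end of the fingers, on their centre line; the grasp point (between the pads) lies env.grip_point_offset behind it (env.grip_point_offset is the distance from the TCP to the grasp point, in m); z points along the fingers, y is the line along which they close (so a half turn about z gives the same grasp; the last joint's range is limited). The gripper opens to 94 mm and grips with 3 to 60 N. Pads are 16 mm wide; open, the fingers measure 119 mm over their backs; the gripper's body (75 mm by 177 mm) begins 78 mm behind the grasp point.
Start: joints at [1.159, 0.087, 1.371, -0, 1.684, -0.103], TCP at [0.167, 0.524, 0.206] pointing down, gripper open.
Joint ranges: [-3.1, 3.1], [-0.76, 2.03], [0.27, 2.55], [-1.08, 4.22], [0.17, 2.65], [-2.57, 2.57]. Speed limits (rad/s): [2.79, 2.79, 3.14, 3.14, 3.14, 3.14].

## Interface

Orientations are given as a 3x3 rotation matrix whose columns are the frame's x, y, z axes.
In Python, from bench import env, imaging, job gives the robot as it stands.
- The arm moves only by the tool apply_moves, never from a script. Its argument "rows" is a list of rows, each an object with "dr": the turn, a rotation vector about the tool's x, y, z in rad, a list of three; "slide": the shift along the tool's x, y, z in m, a list of three; "claw": the closure, from 0 (fully open) to 1 (shut). In form: [{"dr": [wx, wy, wz], "slide": [tx, ty, tz], "claw": claw}, ...]. A call has 1 to 8 rows; each row shifts and turns the commanded pose from where the row before left it, along the tool's axes as they then stand; what a row does not reach is not made up. A row lasts 1/10 s, in which the tool goes at most 50 mm and 8.59 degrees, less where a joint would pass 70% of its speed; a pose out of reach is approached as far as the arm can. A call with a gripper value outside its range is refused whole. The fingers move at their own pace and stop on an object; the grip force is fixed at half the most. Time passes only in rows, so rows that do not move let the fingers close. It gives the time, the measured TCP pose, the force, the opening and the grip force at its end, in the units of the state.
- env.state(): the state, without advancing time (a new reading comes with each control period).
- imaging.get_image(name): name is "scene" or "top"; returns a dict with "color" (384x512x3 uint8, red, green, blue), "fx", "fy", "cx", "cy" (pixels), "k1" (the pictures are not rectified: a ray, as slopes to the right and down, at radius r is drawn at 1 + k1 r^2 times it, then the intrinsics apply), "R" (3x3) and "t" (3): a world point X has camera coordinates R X + t. Camera axes: x right, y down, z forward; pixel columns grow to the right and rows downward; lengths in m; the calibration is good to about 2 mm. A picture is of the moment at which its call begins. There is no depth.
- job.finish_job(): hands the job in; it is judged then, once.
The state is a dict: "clock": time; "joint_positions": joint angles; "dq": joint speeds; "tau": joint torques, N m; "tcp_pos": TCP position; "tcp_rot": TCP orientation; "ft_force": force on the tool from outside, world axes, zero at the start; "ft_torque": the same for the moment, N m; "finger_gap": finger opening in m; "grip_force": force on a finger pad.
Only numpy, scipy, OpenCV 4.12 (cv2) and the standard library are available. Lean on these libraries where they do the work, as an engineer would, in place of code of your own. Each camera call takes 0.05 s, during which the arm holds its last target. There are 200 camera calls.

## Working session

There is one attempt and no reset: what is moved stays moved. The work goes in short steps, Python scripts to look and compute and a tool call to move; the robot and the scene stay as the last step left them, time stands still between calls to the robot, and variables do not carry over. Pictures are saved under pics/ and viewed, at most 10 in all, crops included, and the job is handed in when it is done.

Besides the shell and the picture viewer there is one more tool, called after "Request:" in YAML: its name, and indented under it one key for each argument. apply_moves: Moves the arm, as the interface text tells. Its arguments: {"type":"object","properties":{"rows":{"type":"array"}},"required":["rows"]}

```bash
mkdir -p pics; ls; cat > h.py <<'E'
import numpy as np, cv2, pickle
from bench import env, imaging, job
def grab(n,tag):
    d=imaging.get_image(n); cv2.imwrite(f'pics/{tag}.png',d['color'][:,:,::-1]); pickle.dump(d,open(f'pics/{tag}.pkl','wb')); return d
def ray(d,u,v):
    x=(u-d['cx'])/d['fx'];y=(v-d['cy'])/d['fy'];s=1.
    for _ in range(20):
        r2=(x*x+y*y)/s**2; s=1+d['k1']*r2
    R=np.array(d['R']);t=np.array(d['t'])
    return -R.T@t, R.T@np.array([x/s,y/s,1.])
def onz(d,u,v,z):
    c,r=ray(d,u,v); return c+r*(z-c[2])/r[2]
def proj(d,X):
    p=np.array(d['R'])@X+np.array(d['t']);x,y=p[:2]/p[2];s=1+d['k1']*(x*x+y*y)
    return d['fx']*x*s+d['cx'],d['fy']*y*s+d['cy']
def tri(a,ua,b,ub):
    c1,r1=ray(a,*ua);c2,r2=ray(b,*ub);r1/=np.linalg.norm(r1);r2/=np.linalg.norm(r2)
    k=np.linalg.lstsq(np.c_[r1,-r2],c2-c1,rcond=None)[0];p,q=c1+k[0]*r1,c2+k[1]*r2
    return (p+q)/2,np.linalg.norm(p-q)
E
python3 - <<'E'
from h import *
for n in('scene','top'):
    d=grab(n,n+'0'); print(n,d['fx'],d['k1'],-np.array(d['R']).T@d['t'],np.array(d['R']).round(2).tolist())
    im=cv2.imread(f'pics/{n}0.png')
    cv2.imwrite(f'pics/{n}0b.png',cv2.resize(im,(800,600),interpolation=cv2.INTER_CUBIC))
s=env.state();print(s,env.grip_point_offset)
E
```

```text
pics
scene 379.03736727827027 0.04319496461430236 [ 1.11121486 -0.47257013  0.95356642] [[0.34, 0.94, 0.02], [0.74, -0.26, -0.62], [-0.58, 0.22, -0.79]]
top 354.8026474486722 -0.04591774264643586 [ 0.41551818 -0.25312581  1.16060451] [[-0.0, -1.0, -0.01], [-1.0, 0.0, -0.07], [0.07, 0.01, -1.0]]
{'clock': 0.1, 'joint_positions': array([ 1.15890349e+00,  8.78990562e-02,  1.37205059e+00, -1.64746791e-05,
        1.68362621e+00, -1.03126423e-01]), 'dq': array([-0.00020102,  0.00017668, -0.00406005,  0.00107396, -0.00158712,
       -0.00052219]), 'tau': array([ 1.93148408e-03, -3.41254449e+01, -3.03300011e+01,  7.18595157e-02,
        3.04271781e-02, -1.10288179e-04]), 'tcp_pos': array([0.16696438, 0.5235353 , 0.20443807]), 'tcp_rot': array([[-9.52708528e-01,  3.03884605e-01, -7.78964168e-04],
       [ 3.03885546e-01,  9.52706801e-01, -1.82389176e-03],
       [ 1.87871834e-04, -1.97435318e-03, -9.99998033e-01]]), 'ft_force': array([-0.41519482, -0.54198129, -0.92300843]), 'ft_torque': array([ 0.0321534 ,  0.00392833, -0.02139714]), 'grip_force': 0.0, 'finger_gap': 0.0936742799850175} 0.0188
```

View pics/scene0b.png

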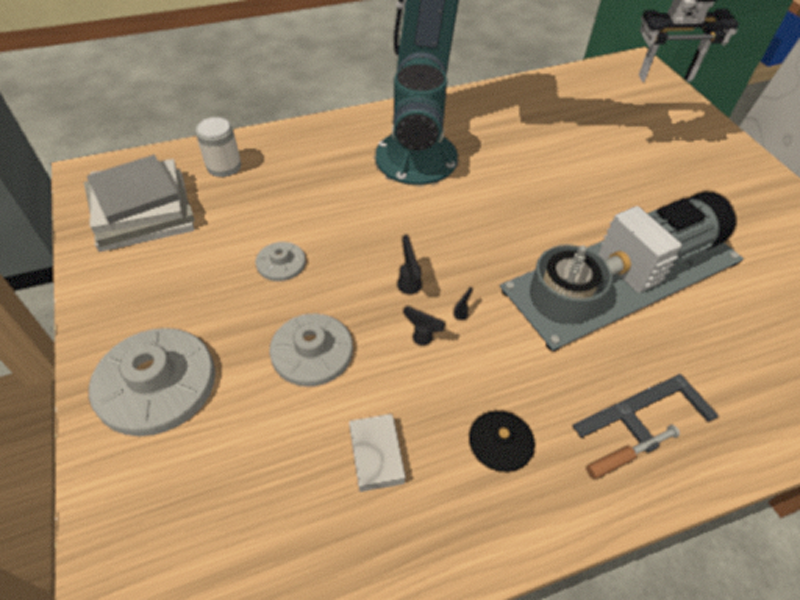

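View pics/top0b.png

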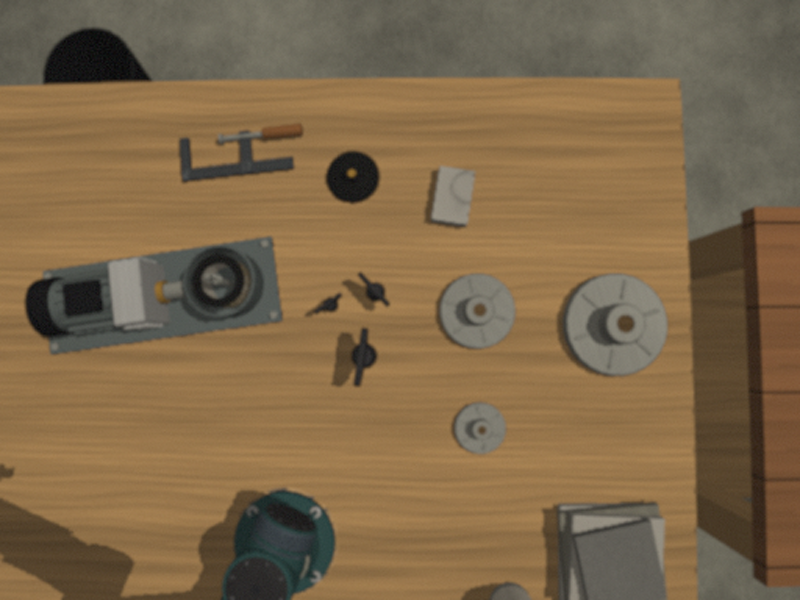

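Candidates in 800x600 pixels.
- **Lids:** small scene(280,260)/top(480,428); **middle** scene(312,348)/top(477,311); large scene(152,378)/top(616,324).
- **Nuts:** large scene(409,270)/top(363,355); **middle** scene(424,323)/top(374,291); small scene(462,303)/top(329,304).
- **Bowl:** scene(573,280)/top(218,281).

Next I check the choice in a close crop and measure.

```bash
python3 - <<'E'
from h import *
k=1.5625
tiles=[]
for n,cs in(('scene',[(312,345),(424,323),(573,280)]),('top',[(477,311),(374,291),(218,281)])):
    im=cv2.imread(f'pics/{n}0.png');row=[]
    for c,w in zip(cs,(33,25,33)):
        x,y=int(c[0]/k),int(c[1]/k); t=cv2.resize(im[y-w:y+w,x-w:x+w],(266,266),interpolation=cv2.INTER_CUBIC)
        cv2.putText(t,f'{x-w},{y-w} x{266/(2*w):.2f}',(2,12),0,.42,(0,0,255),1); 
        row.append(t)
    tiles.append(np.hstack(row))
cv2.imwrite('pics/crop1.png',np.vstack(tiles))
# masks: gray (low sat) & dark
for n in('scene','top'):
    d=pickle.load(open(f'pics/{n}0.pkl','rb'));im=d['color'];hsv=cv2.cvtColor(im,cv2.COLOR_RGB2HSV)
    for nm,m in(('gray',(hsv[...,1]<60)&(hsv[...,2]>90)),('dark',hsv[...,2]<75)):
        N,L,S,C=cv2.connectedComponentsWithStats(m.astype(np.uint8))
        for i in range(1,N):
            if 40<S[i,4]<5000: print(n,nm,S[i].tolist(),C[i].round(1),onz(d,*C[i],0.02).round(3)[:2])
E
```

```text
scene gray [285, 0, 100, 55, 4132] [330.9  22.9] [-0.414  0.486]
scene gray [430, 0, 27, 15, 269] [441.6   7.3] [-0.365  1.072]
scene gray [409, 16, 12, 36, 182] [414.6  32.2] [-0.211  0.814]
scene gray [473, 25, 39, 88, 1769] [498.3  72.1] [0.168 0.955]
scene gray [440, 26, 15, 27, 95] [446.9  38.6] [-0.116  0.918]
scene gray [54, 100, 70, 61, 2667] [ 86.1 128.6] [-0.031 -0.671]
scene gray [320, 128, 155, 95, 4641] [398.1 173.2] [0.509 0.263]
scene gray [164, 155, 31, 25, 598] [179.1 166.9] [ 0.251 -0.404]
scene gray [10, 181, 25, 36, 469] [ 25.2 194.8] [ 0.213 -0.867]
scene gray [173, 201, 53, 46, 1872] [198.8 223.6] [ 0.487 -0.4  ]
scene gray [57, 210, 80, 69, 4069] [ 96.6 244.4] [ 0.461 -0.685]
scene gray [224, 265, 35, 49, 1315] [240.8 289.4] [ 0.72  -0.349]
scene gray [406, 272, 29, 18, 154] [420.2 280.7] [0.852 0.106]
scene dark [246, 0, 47, 118, 3191] [271.5  55.3] [-0.253  0.12 ]
scene dark [375, 0, 37, 36, 323] [389.8  19.6] [-0.348  0.767]
scene dark [408, 0, 99, 75, 3489] [462.   28.7] [-0.163  1.036]
scene dark [253, 54, 9, 22, 91] [255.5  63.7] [-0.217  0.033]
scene dar
[... 1852 characters left out ...]
757 -0.139]
top dark [442, 134, 49, 240, 3547] [473.3 250.1] [ 0.307 -0.938]
top dark [109, 158, 60, 49, 1679] [140.3 182.1] [0.529 0.138]
top dark [17, 175, 75, 43, 1638] [ 44.4 196.3] [0.484 0.46 ]
top dark [230, 175, 18, 20, 135] [239.1 186.1] [ 0.515 -0.185]
top dark [201, 189, 17, 11, 87] [210.1 194.7] [ 0.488 -0.091]
top dark [360, 190, 17, 46, 93] [364.4 215.7] [ 0.419 -0.587]
top dark [379, 197, 17, 23, 160] [385.8 209.3] [ 0.439 -0.657]
top dark [224, 211, 17, 36, 280] [231.6 227.7] [ 0.381 -0.161]
top dark [141, 314, 73, 70, 3698] [176.8 350.7] [-0.007  0.012]
top dark [379, 322, 32, 4, 49] [394.8 323.4] [ 0.078 -0.678]
top dark [357, 327, 57, 57, 489] [367.3 352.9] [-0.013 -0.589]
```

View pics/crop1.png

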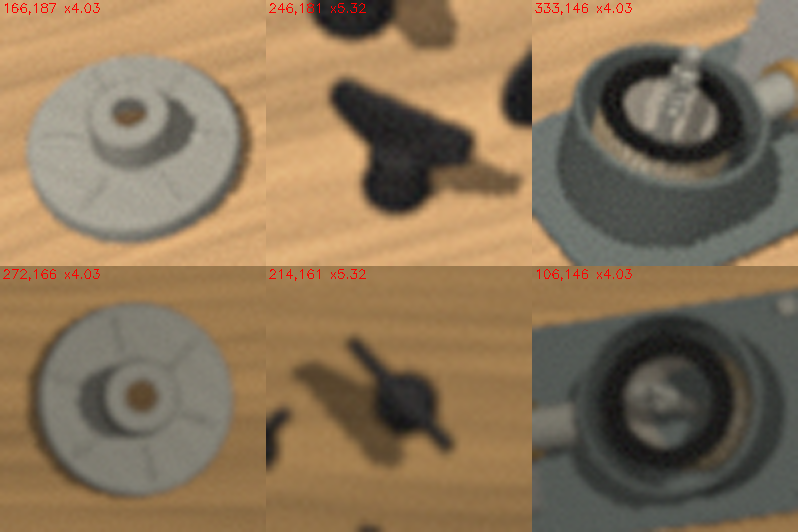

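The crop confirms the choice.
- **Lid:** crown hole at scene px (198.0,214.5), top px (307.0,198.5).
- **Nut:** wing ends at scene (260.9,197.5)/(282.5,207.3) and top (230.7,175.8)/(248.0,194.8).
- **Bowl:** stud tip near scene (372.2,158.9) and top (136.5,178). Rim centre in top is about (139.2,180.5).

```bash
python3 - <<'E'
from h import *
s,t=[pickle.load(open(f'pics/{n}0.pkl','rb')) for n in('scene','top')]
pr=lambda n,a:print(n,a[0].round(4),a[1].round(4))
pr('crown',tri(s,(198,214.5),t,(307,198.5)))
# lid pan centroid (outer contour filled)
for a,b in [((260.9,197.5),(230.7,175.8)),((282.5,207.3),(248,194.8))]: pr('wing',tri(s,a,t,b))
pr('stud',tri(s,(372.2,158.9),t,(136.5,178.2)))
print('rim top',onz(t,139.2,180.5,.1))
def circ(im,d,c,r,col):
    a=np.linspace(0,2*np.pi,90); p=np.array([proj(d,np.array([c[0]+r*np.cos(x),c[1]+r*np.sin(x),c[2]])) for x in a])
    return p
# lid pan mask -> centroid
for n,d,bx in(('scene',s,(168,196,232,252)),('top',t,(278,172,334,228))):
    hsv=cv2.cvtColor(d['color'],cv2.COLOR_RGB2HSV);m=((hsv[...,1]<70)&(hsv[...,2]>80)).astype(np.uint8)
    z=np.zeros_like(m);x0,y0,x1,y1=bx;z[y0:y1,x0:x1]=m[y0:y1,x0:x1]
    c=max(cv2.findContours(z,0,1)[0],key=cv2.contourArea)
    print(n,'lid',cv2.fitEllipse(cv2.convexHull(c)))
    if n=='top':e=cv2.fitEllipse(cv2.convexHull(c));print(onz(d,*e[0],.017))
# rim edges in top: radial edges from center
for z in(0,):
    g=cv2.GaussianBlur(cv2.cvtColor(t['color'],cv2.COLOR_RGB2HSV)[...,2],(3,3),0).astype(float)
    pts=[]
    for a in np.linspace(0,2*np.pi,72,endpoint=False):
        rr=np.arange(18,27,.25);v=cv2.remap(g.astype(np.float32),(139.2+rr*np.cos(a)).astype(np.float32)[None],(180.5+rr*np.sin(a)).astype(np.float32)[None],1)[0]
        k=np.argmin(np.gradient(v));pts.append((139.2+rr[k]*np.cos(a),180.5+rr[k]*np.sin(a)))
    e=cv2.fitEllipse(np.array(pts,np.float32));print('rim fit',e,onz(t,*e[0],.1))
# base plate axis: plate corners direction later
E
```

```text
crown [ 0.4736 -0.3981  0.0473] 0.0033
wing [ 0.5297 -0.1942  0.1168] 0.0589
wing [ 0.5017 -0.1806  0.0233] 0.0724
stud [0.5288 0.1062 0.1611] 0.011
rim top [0.52616212 0.11402504 0.1       ]
scene lid ((198.87660217285156, 223.39695739746094), (45.68669891357422, 53.640499114990234), 78.08634948730469)
top lid ((304.9181213378906, 198.70091247558594), (47.50959777832031, 48.34684371948242), 95.28530883789062)
[ 0.47413837 -0.39692357  0.017     ]
rim fit ((138.57240295410156, 180.1346435546875), (43.86945343017578, 49.45939254760742), 86.7070083618164) [0.52728367 0.11598398 0.1       ]
```

```bash
python3 - <<'E'
from h import *
s,t=[pickle.load(open(f'pics/{n}0.pkl','rb')) for n in('scene','top')]
pr=lambda n,a:print(n,a[0].round(4),a[1].round(4))
w=[tri(s,a,t,b) for a,b in [((260.9,197.5),(248,194.8)),((282.5,207.3),(230.7,175.8))]]
for x in w: pr('wing',x)
d=w[0][0]-w[1][0];print('nut mid',(w[0][0]+w[1][0])/2,'len',np.linalg.norm(d[:2]),'ang',np.degrees(np.arctan2(d[1],d[0])))
print('stud from scene',onz(s,372.2,158.9,.169),'top',onz(t,136.5,178.2,.169))
nut=(w[0][0]+w[1][0])/2; yaw=np.arctan2(d[1],d[0]); bowl=np.array([.5275,.1150,0]); lid=np.array([.474,-.3975,0])
def circ(c,z,r): a=np.linspace(0,2*np.pi,60);return np.c_[c[0]+r*np.cos(a),c[1]+r*np.sin(a),z+0*a]
ws=np.array([[np.cos(yaw),np.sin(yaw),0]])*.041
items=[[circ(lid,.0193,.078),circ(lid,.052,.0295),circ(lid,.052,.013)],
 [np.array([nut[:2].tolist()+[.076]])+np.r_[ws,-ws]*1.0*[1,1,0],circ(nut,.0,.0185)],
 [circ(bowl,.1,.07),circ(bowl,.105,.05),circ(bowl,.169,.0025),np.array([[*bowl[:2],.105],[*bowl[:2],.169]])]]
tiles=[]
for n,dd,o in(('scene',s,[(166,187,33),(246,181,25),(333,146,33)]),('top',t,[(272,166,33),(214,161,25),(106,146,33)])):
    im=dd['color'][:,:,::-1];row=[]
    for (x,y,w_),it in zip(o,items):
        f=266/(2*w_);T=cv2.resize(im[y:y+2*w_,x:x+2*w_],(266,266),interpolation=cv2.INTER_CUBIC)
        for P in it:
            q=np.array([proj(dd,X) for X in P]);q=((q-[x,y]+.5)*f-.5).round().astype(np.int32)
            cv2.polylines(T,[q],False,(0,0,255),1)
        row.append(T)
    tiles.append(np.hstack(row))
cv2.imwrite('pics/crop2.png',np.vstack(tiles))
E
```

```text
wing [ 0.4856 -0.2112  0.063 ] 0.0079
wing [ 0.5432 -0.1617  0.0669] 0.0008
nut mid [ 0.51437545 -0.18649302  0.06490265] len 0.07591095569273222 ang -139.30326820107175
stud from scene [0.53528315 0.10654786 0.169     ] top [0.52555578 0.09807392 0.169     ]
```

View pics/crop2.png

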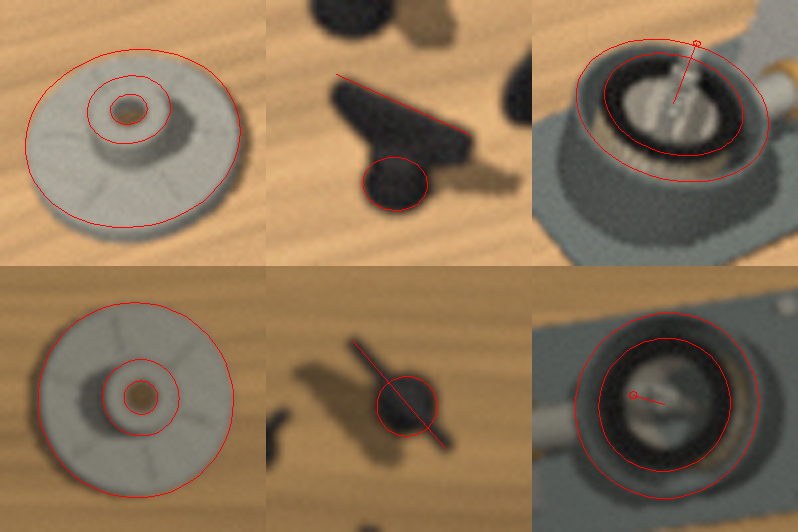

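Request:
apply_moves:
  rows:
    - {"dr":[0,0,0],"slide":[-0.024,-0.0325,0],"claw":0}
    - {"dr":[0,0,0],"slide":[-0.024,-0.0325,0],"claw":0}
    - {"dr":[0,0,0],"slide":[-0.024,-0.0325,0],"claw":0}
    - {"dr":[0,0,0],"slide":[-0.024,-0.0325,0],"claw":0}
    - {"dr":[0,0,0],"slide":[-0.024,-0.0325,0],"claw":0}
    - {"dr":[0,0,0],"slide":[-0.024,-0.0325,0],"claw":0}
    - {"dr":[0,0,0],"slide":[-0.024,-0.0325,0],"claw":0}
    - {"dr":[0,0,0],"slide":[-0.024,-0.0325,0],"claw":0}

```text
clock: 0.9
tcp_pos: [0.2709, 0.2164, 0.2051]
tcp_rot: [[-0.953, 0.303, -0.0], [0.303, 0.953, -0.0], [0.0, -0.0, -1.0]]
ft_force: [1.1, -0.4, 0.3]
finger_gap: 0.0937
grip_force: 0.0
```

Request:
apply_moves:
  rows:
    - {"dr":[0,0,0],"slide":[-0.024,-0.0325,0],"claw":0}
    - {"dr":[0,0,0],"slide":[-0.024,-0.0325,0],"claw":0}
    - {"dr":[0,0,0],"slide":[-0.024,-0.0325,0],"claw":0}
    - {"dr":[0,0,0],"slide":[-0.024,-0.0325,0],"claw":0}
    - {"dr":[0,0,0],"slide":[-0.024,-0.0325,0],"claw":0}
    - {"dr":[0,0,0],"slide":[-0.024,-0.0325,0],"claw":0}
    - {"dr":[0,0,0],"slide":[-0.024,-0.0325,0],"claw":0}
    - {"dr":[0,0,0],"slide":[-0.024,-0.0325,0],"claw":0}

```text
clock: 1.7
tcp_pos: [0.3749, -0.0898, 0.2051]
tcp_rot: [[-0.952, 0.305, -0.0], [0.305, 0.952, 0.0], [0.0, 0.0, -1.0]]
ft_force: [1.4, 0.3, 0.6]
finger_gap: 0.0941
grip_force: 0.0
```

Request:
apply_moves:
  rows:
    - {"dr":[0,0,0],"slide":[-0.024,-0.0325,0],"claw":0}
    - {"dr":[0,0,0],"slide":[-0.024,-0.0325,0],"claw":0}
    - {"dr":[0,0,0],"slide":[-0.024,-0.0325,0],"claw":0}
    - {"dr":[0,0,0],"slide":[-0.024,-0.0325,0],"claw":0}
    - {"dr":[0,0,0],"slide":[-0.024,-0.0325,0.01],"claw":0}
    - {"dr":[0,0,0],"slide":[-0.024,-0.0325,0.02],"claw":0}
    - {"dr":[0,0,0],"slide":[-0.024,-0.0325,0.02],"claw":0}
    - {"dr":[0,0,0],"slide":[0,0,0.02],"claw":0}

```text
clock: 2.5
tcp_pos: [0.4659, -0.3598, 0.1324]
tcp_rot: [[-0.952, 0.307, -0.002], [0.307, 0.952, 0.0], [0.002, -0.0, -1.0]]
ft_force: [0.2, -0.2, -0.6]
finger_gap: 0.0937
grip_force: 0.0
```

Request:
apply_moves:
  rows:
    - {"dr":[0,0,0],"slide":[-0.02,-0.034,0],"claw":0}
    - {"dr":[0,0,0],"slide":[0,0,0.03],"claw":0}
    - {"dr":[0,0,0],"slide":[0,0,0.03],"claw":0}
    - {"dr":[0,0,0],"slide":[0,0,0],"claw":0}

```text
clock: 2.9
tcp_pos: [0.4716, -0.3917, 0.0691]
tcp_rot: [[-0.952, 0.304, -0.008], [0.304, 0.953, 0.009], [0.011, 0.006, -1.0]]
ft_force: [0.2, -1.1, 0.1]
finger_gap: 0.0942
grip_force: 0.0
```

```bash
python3 - <<'E'
from h import *
a=grab('scene','s1');b=grab('top','t1');s=env.state();print(s['tcp_pos'],s['joint_positions'])
A=a['color'][170:270,140:260,::-1];B=b['color'][145:245,250:370,::-1]
cv2.imwrite('pics/c3.png',np.hstack([cv2.resize(x,(400,333),interpolation=2) for x in(A,B)]))
E
```

```text
[ 0.47416645 -0.39391643  0.07478987] [-7.85210522e-01  2.92738552e-01  1.39241657e+00  8.65314211e-05
  1.45865336e+00 -2.04724444e+00]
```

View pics/c3.png

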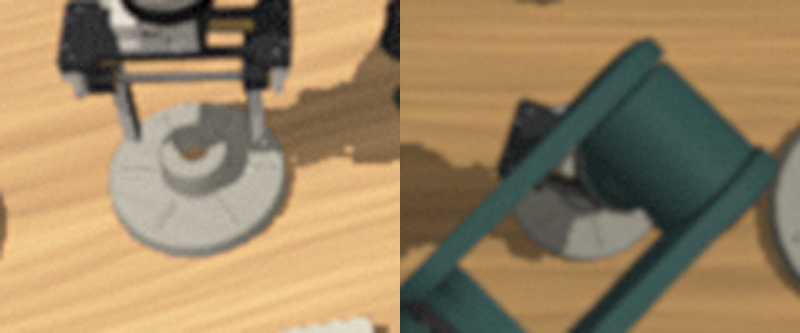

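The crop shows the fingers on both sides of the crown (scene crop, fingers at about (130,115) and (258,115), crown at (193,160)). I lower the tool and grip.

Request:
apply_moves:
  rows:
    - {"dr":[0,0,0],"slide":[-0.0015,-0.004,0.02],"claw":0}
    - {"dr":[0,0,0],"slide":[0,0,0.02],"claw":0}
    - {"dr":[0,0,0],"slide":[0,0,0.01],"claw":0}
    - {"dr":[0,0,0],"slide":[0,0,0],"claw":0}
    - {"dr":[0,0,0],"slide":[0,0,0],"claw":0.6}
    - {"dr":[0,0,0],"slide":[0,0,0],"claw":0.8}
    - {"dr":[0,0,0],"slide":[0,0,0],"claw":0.8}
    - {"dr":[0,0,0],"slide":[0,0,0],"claw":0.8}

```text
clock: 3.8
tcp_pos: [0.4752, -0.399, 0.0263]
tcp_rot: [[-0.953, 0.304, 0.001], [0.304, 0.953, -0.001], [-0.001, -0.001, -1.0]]
ft_force: [-1.0, -1.3, 0.0]
finger_gap: 0.0653
grip_force: 0.0
```

Request:
apply_moves:
  rows:
    - {"dr":[0,0,0],"slide":[0,0,0],"claw":0.8}
    - {"dr":[0,0,0],"slide":[0,0,0],"claw":0.8}
    - {"dr":[0,0,0],"slide":[0,0,0],"claw":0.8}

```text
clock: 4.1
tcp_pos: [0.4755, -0.3978, 0.0261]
tcp_rot: [[-0.953, 0.303, 0.001], [0.303, 0.953, 0.001], [-0.001, 0.002, -1.0]]
ft_force: [0.4, 4.3, 4.1]
finger_gap: 0.058
grip_force: 30.0
```

Request:
apply_moves:
  rows:
    - {"dr":[0,0,0],"slide":[0,0,-0.02],"claw":0.8}
    - {"dr":[0,0,0],"slide":[0,0,-0.03],"claw":0.8}
    - {"dr":[0,0,0],"slide":[0,0,-0.04],"claw":0.8}
    - {"dr":[0,0,0],"slide":[0,0,-0.04],"claw":0.8}
    - {"dr":[0,0,0],"slide":[0,0,-0.04],"claw":0.8}
    - {"dr":[0,0,0],"slide":[0,0,-0.03],"claw":0.8}
    - {"dr":[0,0,0],"slide":[0,0,0],"claw":0.8}
    - {"dr":[0,0,0],"slide":[0,0,0],"claw":0.8}

```text
clock: 4.9
tcp_pos: [0.4743, -0.3989, 0.2237]
tcp_rot: [[-0.953, 0.304, -0.002], [0.304, 0.953, 0.001], [0.002, -0.0, -1.0]]
ft_force: [0.3, -0.4, -4.7]
finger_gap: 0.0578
grip_force: 30.0
```

Request:
apply_moves:
  rows:
    - {"dr":[0,0,0],"slide":[0.004,0.018,0],"claw":0.8}
    - {"dr":[0,0,0],"slide":[0.008,0.038,0],"claw":0.8}
    - {"dr":[0,0,0],"slide":[0.008,0.038,0],"claw":0.8}
    - {"dr":[0,0,0],"slide":[0.008,0.038,0],"claw":0.8}
    - {"dr":[0,0,0],"slide":[0.008,0.038,0],"claw":0.8}
    - {"dr":[0,0,0],"slide":[0.008,0.038,0],"claw":0.8}
    - {"dr":[0,0,0],"slide":[0.008,0.038,0],"claw":0.8}
    - {"dr":[0,0,0],"slide":[0.008,0.038,0],"claw":0.8}

```text
clock: 5.7
tcp_pos: [0.5022, -0.107, 0.222]
tcp_rot: [[-0.953, 0.304, -0.005], [0.304, 0.953, 0.002], [0.006, 0.0, -1.0]]
ft_force: [0.0, 0.1, -3.7]
finger_gap: 0.0581
grip_force: 30.0
```

Request:
apply_moves:
  rows:
    - {"dr":[0,0,0],"slide":[0.008,0.038,0],"claw":0.8}
    - {"dr":[0,0,0],"slide":[0.008,0.038,0],"claw":0.8}
    - {"dr":[0,0,0],"slide":[0.008,0.038,0],"claw":0.8}
    - {"dr":[0,0,0],"slide":[0.008,0.038,0],"claw":0.8}
    - {"dr":[0,0,0],"slide":[0.008,0.038,0],"claw":0.8}
    - {"dr":[0,0,0],"slide":[0.005,0.03,0],"claw":0.8}
    - {"dr":[0,0,0],"slide":[0,0,0],"claw":0.8}
    - {"dr":[0,0,0],"slide":[0,0,0],"claw":0.8}

```text
clock: 6.5
tcp_pos: [0.5262, 0.1142, 0.2225]
tcp_rot: [[-0.953, 0.302, -0.005], [0.302, 0.953, -0.001], [0.005, -0.003, -1.0]]
ft_force: [-0.9, 0.2, -3.6]
finger_gap: 0.0586
grip_force: 30.0
```

```bash
python3 - <<'E'
from h import *
a=grab('scene','s2');b=grab('top','t2');s=env.state();print(s['tcp_pos'],s['joint_positions'])
A=a['color'][100:230,310:440,::-1];B=b['color'][115:245,80:210,::-1]
cv2.imwrite('pics/c4.png',np.hstack([cv2.resize(x,(400,400),interpolation=2) for x in(A,B)]))
E
```

```text
[0.52688046 0.11290738 0.22368014] [ 1.06170070e-01  6.21180980e-02  1.36170404e+00 -4.68086969e-04
  1.72105904e+00 -1.15543455e+00]
```

View pics/c4.png

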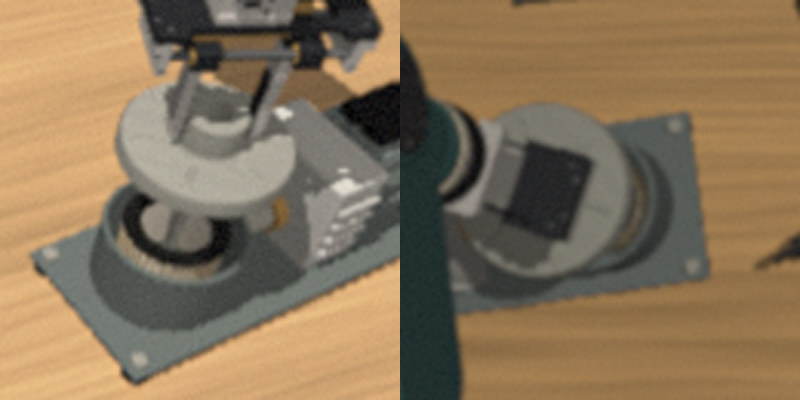

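```bash
python3 - <<'E'
from h import *
a,b=[pickle.load(open(f'pics/{n}2.pkl','rb')) for n in 'st']
def ext(d,c,z,r): 
    q=np.array([proj(d,np.array([c[0]+r*np.cos(x),c[1]+r*np.sin(x),z])) for x in np.linspace(0,6.283,90)]);return q.min(0).round(1),q.max(0).round(1)
c=(.5268,.113)
A=lambda d,x0,y0:print(*[[(np.array(p)-[x0,y0])*400/130 for p in ext(d,c,z,.078)] for z in(.2167,.2)])
A(a,310,100);A(b,80,115)
print(ext(a,(.5275,.1135),.1,.07))
E
```

```text
[array([118.15384615,  76.61538462]), array([297.84615385, 201.23076923])] [array([114.46153846,  90.15384615]), array([291.69230769, 214.46153846])]
[array([52.        , 99.69230769]), array([225.84615385, 275.69230769])] [array([ 60.30769231, 103.38461538]), array([231.69230769, 276.61538462])]
(array([343. , 155.3]), array([390.9, 190.8]))
```

The lid in hand matches the pose predicted over the bowl within about 1 px (scene crop edges 117/297 against 118/298). I lower it in steps, watching the force.

Request:
apply_moves:
  rows:
    - {"dr":[0,0,0],"slide":[0,0,0.015],"claw":0.8}
    - {"dr":[0,0,0],"slide":[0,0,0.02],"claw":0.8}
    - {"dr":[0,0,0],"slide":[0,0,0.02],"claw":0.8}
    - {"dr":[0,0,0],"slide":[0,0,0.015],"claw":0.8}
    - {"dr":[0,0,0],"slide":[0,0,0],"claw":0.8}
    - {"dr":[0,0,0],"slide":[0,0,0],"claw":0.8}

```text
clock: 7.2
tcp_pos: [0.5276, 0.1129, 0.1552]
tcp_rot: [[-0.952, 0.305, -0.001], [0.305, 0.952, -0.0], [0.001, -0.001, -1.0]]
ft_force: [-0.6, -0.2, -2.5]
finger_gap: 0.0583
grip_force: 30.0
```

Request:
apply_moves:
  rows:
    - {"dr":[0,0,0],"slide":[0,0,0.01],"claw":0.8}
    - {"dr":[0,0,0],"slide":[0,0,0.01],"claw":0.8}
    - {"dr":[0,0,0],"slide":[0,0,0.005],"claw":0.8}
    - {"dr":[0,0,0],"slide":[0,0,0.005],"claw":0.8}
    - {"dr":[0,0,0],"slide":[0,0,0],"claw":0.8}

```text
clock: 7.7
tcp_pos: [0.5273, 0.1134, 0.1244]
tcp_rot: [[-0.953, 0.304, -0.002], [0.304, 0.953, -0.0], [0.002, -0.001, -1.0]]
ft_force: [-0.3, 0.8, -3.0]
finger_gap: 0.0581
grip_force: 30.0
```

Request:
apply_moves:
  rows:
    - {"dr":[0,0,0],"slide":[0,0,0.004],"claw":0.8}
    - {"dr":[0,0,0],"slide":[0,0,0.003],"claw":0.8}
    - {"dr":[0,0,0],"slide":[0,0,0.002],"claw":0.8}
    - {"dr":[0,0,0],"slide":[0,0,0.001],"claw":0.8}
    - {"dr":[0,0,0],"slide":[0,0,0],"claw":0.8}

```text
clock: 8.2
tcp_pos: [0.5279, 0.1134, 0.1154]
tcp_rot: [[-0.953, 0.304, -0.0], [0.304, 0.953, 0.0], [0.0, 0.0, -1.0]]
ft_force: [0.4, -0.2, -3.7]
finger_gap: 0.0581
grip_force: 30.0
```

Request:
apply_moves:
  rows:
    - {"dr":[0,0,0],"slide":[0,0,0.002],"claw":0.8}
    - {"dr":[0,0,0],"slide":[0,0,0],"claw":0.8}
    - {"dr":[0,0,0],"slide":[0,0,0],"claw":0.8}

```text
clock: 8.5
tcp_pos: [0.5284, 0.1135, 0.1151]
tcp_rot: [[-0.953, 0.304, 0.002], [0.304, 0.953, 0.0], [-0.002, 0.001, -1.0]]
ft_force: [-2.5, -0.3, 5.0]
finger_gap: 0.0582
grip_force: 30.0
```

Contact came at the expected height (TCP 0.115, lid loose on the seal). I release and rise.

Request:
apply_moves:
  rows:
    - {"dr":[0,0,0],"slide":[0,0,0],"claw":0.3}
    - {"dr":[0,0,0],"slide":[0,0,0],"claw":0.1}
    - {"dr":[0,0,0],"slide":[0,0,0],"claw":0.1}
    - {"dr":[0,0,0],"slide":[0,0,0],"claw":0.1}
    - {"dr":[0,0,0],"slide":[0,0,-0.03],"claw":0.1}
    - {"dr":[0,0,0],"slide":[0,0,-0.04],"claw":0.1}
    - {"dr":[0,0,0],"slide":[0,0,-0.04],"claw":0.1}
    - {"dr":[0,0,0],"slide":[0,0,0],"claw":0.1}

```text
clock: 9.3
tcp_pos: [0.5311, 0.1138, 0.2307]
tcp_rot: [[-0.953, 0.304, 0.013], [0.304, 0.953, 0.001], [-0.012, 0.005, -1.0]]
ft_force: [0.1, -0.7, 0.4]
finger_gap: 0.0848
grip_force: 0.0
```

Request:
apply_moves:
  rows:
    - {"dr":[0,0,0],"slide":[-0.01,-0.036,0],"claw":0.1}
    - {"dr":[0,0,0],"slide":[-0.01,-0.036,0],"claw":0.1}
    - {"dr":[0,0,0],"slide":[-0.01,-0.036,0],"claw":0.1}
    - {"dr":[0,0,0],"slide":[-0.01,-0.036,0],"claw":0.1}
    - {"dr":[0,0,0],"slide":[-0.01,-0.036,0],"claw":0.1}
    - {"dr":[0,0,0],"slide":[-0.01,-0.036,0],"claw":0.1}
    - {"dr":[0,0,0],"slide":[-0.01,-0.036,0],"claw":0.1}
    - {"dr":[0,0,0],"slide":[-0.008,-0.038,0],"claw":0.1}

```text
clock: 10.1
tcp_pos: [0.5138, -0.1879, 0.2222]
tcp_rot: [[-0.953, 0.304, -0.001], [0.304, 0.953, 0.001], [0.001, 0.0, -1.0]]
ft_force: [1.0, 0.5, 0.1]
finger_gap: 0.0845
grip_force: 0.0
```

Request:
apply_moves:
  rows:
    - {"dr":[0,0,0.149],"slide":[0,0,0],"claw":0.1}
    - {"dr":[0,0,0.149],"slide":[0,0,0],"claw":0.1}
    - {"dr":[0,0,0.149],"slide":[0,0,0],"claw":0.1}
    - {"dr":[0,0,0.149],"slide":[0,0,0],"claw":0.1}
    - {"dr":[0,0,0.149],"slide":[0,0,0],"claw":0.1}
    - {"dr":[0,0,0.149],"slide":[0,0,0],"claw":0.1}
    - {"dr":[0,0,0.149],"slide":[0,0,0],"claw":0.1}

```text
clock: 10.8
tcp_pos: [0.5139, -0.1865, 0.2222]
tcp_rot: [[-0.211, 0.977, -0.001], [0.977, 0.211, 0.001], [0.001, -0.001, -1.0]]
ft_force: [0.3, 0.9, 0.3]
finger_gap: 0.0847
grip_force: 0.0
```

Request:
apply_moves:
  rows:
    - {"dr":[0,0,0.149],"slide":[0,0,0],"claw":0.1}
    - {"dr":[0,0,0.149],"slide":[0,0,0],"claw":0.1}
    - {"dr":[0,0,0.149],"slide":[0,0,0],"claw":0.1}
    - {"dr":[0,0,0.149],"slide":[0,0,0],"claw":0.1}
    - {"dr":[0,0,0.149],"slide":[0,0,0],"claw":0.1}
    - {"dr":[0,0,0.149],"slide":[0,0,0],"claw":0.1}
    - {"dr":[0,0,0.149],"slide":[0,0,0],"claw":0.1}
    - {"dr":[0,0,0],"slide":[0,0,0],"claw":0.1}

```text
clock: 11.6
tcp_pos: [0.5139, -0.1865, 0.2224]
tcp_rot: [[0.734, 0.679, -0.001], [0.679, -0.734, 0.001], [-0.0, -0.001, -1.0]]
ft_force: [-0.8, 0.3, 0.1]
finger_gap: 0.0847
grip_force: 0.0
```

```bash
python3 - <<'E'
from h import *
a=grab('scene','s3');b=grab('top','t3');s=env.state();print(s['tcp_pos'],s['tcp_rot'].round(3).tolist(),s['joint_positions'].round(3))
t=pickle.load(open('pics/top0.pkl','rb'))
R=s['tcp_rot'];D=R.T@(np.array([.5144,-.1865,0])-s['tcp_pos']);print('to nut, tool axes',D.round(4),np.degrees(np.arctan2(R[1,0],R[0,0])))
print('wings az',[ (lambda d:np.degrees(np.arctan2(d[1],d[0])))(onz(t,230.7,175.8,.068)-onz(t,248,194.8,.068))], (onz(t,230.7,175.8,.068)+onz(t,248,194.8,.068))/2)
A=a['color'][125:225,225:325,::-1];B=a['color'][100:250,310:460,::-1]
cv2.imwrite('pics/c5.png',np.hstack([cv2.resize(x,(400,400),interpolation=2) for x in(A,B)]))
E
```

```text
[ 0.5139491  -0.18643297  0.22267586] [[0.732, 0.682, -0.001], [0.682, -0.732, 0.001], [-0.0, -0.001, -1.0]] [-0.452  0.078  1.347  0.     1.718  0.369]
to nut, tool axes [0.0004 0.0006 0.2227] 42.96875720607526
wings az [np.float64(42.220699608406164)] [ 0.5135667  -0.18831815  0.068     ]
```

View pics/c5.png

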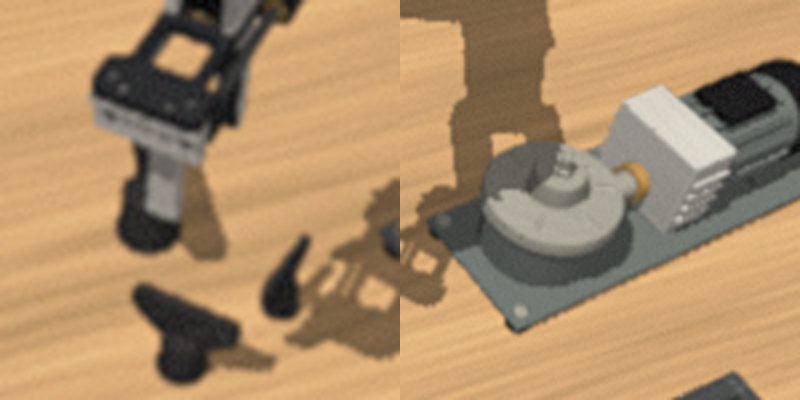

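The lid sits on the bowl with the stud showing through the crown (right crop at (567,160)). The tool is lined up above the middle nut (left crop, web at (187,318)). I descend and grip.

Request:
apply_moves:
  rows:
    - {"dr":[0,0,0],"slide":[0,-0.001,0.04],"claw":0.1}
    - {"dr":[0,0,0],"slide":[0,0,0.04],"claw":0.2}
    - {"dr":[0,0,0],"slide":[0,0,0.04],"claw":0.3}
    - {"dr":[0,0,0],"slide":[0,0,0.03],"claw":0.3}
    - {"dr":[0,0,0],"slide":[0,0,0.02],"claw":0.4}
    - {"dr":[0,0,0],"slide":[0,0,0.006],"claw":0.4}
    - {"dr":[0,0,0],"slide":[0,0,0],"claw":0.5}
    - {"dr":[0,0,0],"slide":[0,0,0],"claw":0.6}

```text
clock: 12.5
tcp_pos: [0.5144, -0.1862, 0.0489]
tcp_rot: [[0.733, 0.68, 0.002], [0.68, -0.733, -0.001], [0.001, 0.002, -1.0]]
ft_force: [-0.7, -0.2, 0.2]
finger_gap: 0.0439
grip_force: 0.0
```

Request:
apply_moves:
  rows:
    - {"dr":[0,0,0],"slide":[0,0,0],"claw":1}
    - {"dr":[0,0,0],"slide":[0,0,0],"claw":1}
    - {"dr":[0,0,0],"slide":[0,0,0],"claw":1}
    - {"dr":[0,0,0],"slide":[0,0,0],"claw":1}
    - {"dr":[0,0,0],"slide":[0,0,0],"claw":1}
    - {"dr":[0,0,0],"slide":[0,0,0],"claw":1}
    - {"dr":[0,0,0],"slide":[0,0,0],"claw":1}
    - {"dr":[0,0,0],"slide":[0,0,0],"claw":1}

```text
clock: 13.3
tcp_pos: [0.5138, -0.186, 0.0478]
tcp_rot: [[0.734, 0.679, 0.001], [0.679, -0.734, -0.0], [0.0, 0.001, -1.0]]
ft_force: [0.7, 0.1, 1.8]
finger_gap: 0.0097
grip_force: 30.0
```

Request:
apply_moves:
  rows:
    - {"dr":[0,0,0],"slide":[0,0,-0.02],"claw":1}
    - {"dr":[0,0,0],"slide":[0,0,-0.04],"claw":1}
    - {"dr":[0,0,0],"slide":[0,0,-0.045],"claw":1}
    - {"dr":[0,0,0],"slide":[0,0,-0.045],"claw":1}
    - {"dr":[0,0,0],"slide":[0,0,-0.035],"claw":1}
    - {"dr":[0,0,0],"slide":[0,0,-0.015],"claw":1}
    - {"dr":[0,0,0],"slide":[0,0,0],"claw":1}

```text
clock: 14.0
tcp_pos: [0.514, -0.1861, 0.2487]
tcp_rot: [[0.734, 0.679, 0.002], [0.679, -0.734, -0.001], [0.001, 0.002, -1.0]]
ft_force: [0.4, -0.5, -4.6]
finger_gap: 0.0096
grip_force: 30.0
```

Request:
apply_moves:
  rows:
    - {"dr":[0,0,-0.145],"slide":[0,0,0],"claw":1}
    - {"dr":[0,0,-0.145],"slide":[0,0,0],"claw":1}
    - {"dr":[0,0,-0.145],"slide":[0,0,0],"claw":1}
    - {"dr":[0,0,-0.145],"slide":[0,0,0],"claw":1}
    - {"dr":[0,0,-0.145],"slide":[0,0,0],"claw":1}
    - {"dr":[0,0,-0.145],"slide":[0,0,0],"claw":1}
    - {"dr":[0,0,-0.145],"slide":[0,0,0],"claw":1}
    - {"dr":[0,0,-0.145],"slide":[0,0,0],"claw":1}

```text
clock: 14.8
tcp_pos: [0.512, -0.1851, 0.2427]
tcp_rot: [[-0.335, 0.942, -0.007], [0.942, 0.335, 0.004], [0.006, -0.006, -1.0]]
ft_force: [0.0, 0.1, -4.3]
finger_gap: 0.0104
grip_force: 30.0
```

Request:
apply_moves:
  rows:
    - {"dr":[0,0,-0.145],"slide":[0,0,0],"claw":1}
    - {"dr":[0,0,-0.145],"slide":[0,0,0],"claw":1}
    - {"dr":[0,0,-0.145],"slide":[0,0,0],"claw":1}
    - {"dr":[0,0,-0.145],"slide":[0,0,0],"claw":1}
    - {"dr":[0,0,-0.145],"slide":[0,0,0],"claw":1}
    - {"dr":[0,0,-0.145],"slide":[0,0,0],"claw":1}
    - {"dr":[0,0,-0.145],"slide":[0,0,0],"claw":1}
    - {"dr":[0,0,0],"slide":[0,0,0],"claw":1}

```text
clock: 15.6
tcp_pos: [0.5121, -0.1851, 0.2431]
tcp_rot: [[-0.976, 0.218, -0.007], [0.218, 0.976, 0.003], [0.007, 0.002, -1.0]]
ft_force: [-0.6, 0.0, -5.0]
finger_gap: 0.0099
grip_force: 30.0
```

Request:
apply_moves:
  rows:
    - {"dr":[0,0,0],"slide":[0.006,0.037,0],"claw":1}
    - {"dr":[0,0,0],"slide":[0.006,0.037,0],"claw":1}
    - {"dr":[0,0,0],"slide":[0.006,0.037,0],"claw":1}
    - {"dr":[0,0,0],"slide":[0.006,0.037,0],"claw":1}
    - {"dr":[0,0,0],"slide":[0.006,0.037,0],"claw":1}
    - {"dr":[0,0,0],"slide":[0.006,0.037,0],"claw":1}
    - {"dr":[0,0,0],"slide":[0.006,0.037,0],"claw":1}
    - {"dr":[0,0,0],"slide":[0.008,0.036,0],"claw":1}

```text
clock: 16.4
tcp_pos: [0.528, 0.1145, 0.2447]
tcp_rot: [[-0.975, 0.221, -0.004], [0.221, 0.975, -0.0], [0.004, -0.001, -1.0]]
ft_force: [1.1, 0.4, -4.5]
finger_gap: 0.0101
grip_force: 30.0
```

Request:
apply_moves:
  rows:
    - {"dr":[0,0,-0.145],"slide":[0,0,0],"claw":1}
    - {"dr":[0,0,-0.145],"slide":[0,0,0],"claw":1}
    - {"dr":[0,0,-0.145],"slide":[0,0,0],"claw":1}
    - {"dr":[0,0,-0.145],"slide":[0,0,0],"claw":1}
    - {"dr":[0,0,-0.145],"slide":[0,0,0],"claw":1}
    - {"dr":[0,0,-0.145],"slide":[0,0,0],"claw":1}
    - {"dr":[0,0,-0.145],"slide":[0,0,0],"claw":1}
    - {"dr":[0,0,-0.145],"slide":[0,0,0],"claw":1}

```text
clock: 17.2
tcp_pos: [0.528, 0.1129, 0.2446]
tcp_rot: [[-0.588, -0.809, -0.005], [-0.809, 0.588, -0.0], [0.003, 0.004, -1.0]]
ft_force: [0.2, -0.1, -3.4]
finger_gap: 0.0098
grip_force: 30.0
```

```bash
python3 - <<'E'
from h import *
a=grab('scene','s4');b=grab('top','t4');s=env.state();print(s['tcp_pos'],s['tcp_rot'].round(3).tolist(),s['joint_positions'].round(3))
A=a['color'][95:195,320:420,::-1].copy()
T=cv2.resize(A,(500,500),interpolation=2)
p=s['tcp_pos'];R=s['tcp_rot'];foot=p+R[:,2]*.048
def circ(c,r):a=np.linspace(0,2*np.pi,60);return np.c_[c[0]+r*np.cos(a),c[1]+r*np.sin(a),c[2]+0*a]
print(p,foot)
for P,col in((circ(foot,.0185),(0,0,255)),(circ(np.array([.5275,.1135,.169]),.0025),(255,0,0)),(circ(np.array([.5275,.1135,.149]),.0065),(255,0,0)),(circ(np.array([.5275,.1135,.141]),.0295),(0,255,0))):
    q=np.array([proj(a,X) for X in P]);cv2.polylines(T,[((q-[320,95]+.5)*5).astype(np.int32)],False,col,1)
cv2.imwrite('pics/c6.png',T)
E
```

```text
[0.52807704 0.11289065 0.24486601] [[-0.592, -0.806, -0.004], [-0.806, 0.592, -0.0], [0.003, 0.003, -1.0]] [ 0.106  0.064  1.318  0.     1.764 -2.402]
[0.52807704 0.11289065 0.24486601] [0.52786427 0.11287481 0.19686649]
```

View pics/c6.png

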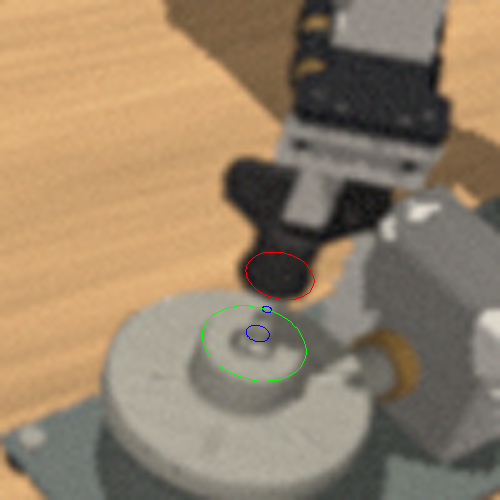

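The nut hangs centred above the stud: hub at (278,277) in the crop against a predicted (280,275), stud tip at (266,308). I lower it.

Request:
apply_moves:
  rows:
    - {"dr":[0,0,0],"slide":[0,0,0.012],"claw":1}
    - {"dr":[0,0,0],"slide":[0,0,0.012],"claw":1}
    - {"dr":[0,0,0],"slide":[0,0,0.008],"claw":1}
    - {"dr":[0,0,0],"slide":[0,0,0.005],"claw":1}
    - {"dr":[0,0,0],"slide":[0,0,0.004],"claw":1}
    - {"dr":[0,0,0],"slide":[0,0,0],"claw":1}

```text
clock: 17.9
tcp_pos: [0.5282, 0.1135, 0.2086]
tcp_rot: [[-0.59, -0.808, 0.0], [-0.808, 0.59, 0.001], [-0.001, 0.001, -1.0]]
ft_force: [-4.6, 1.4, 4.5]
finger_gap: 0.0098
grip_force: 30.0
```

Request:
apply_moves:
  rows:
    - {"dr":[0,0,0],"slide":[0,0,0.003],"claw":1}
    - {"dr":[0,0,0],"slide":[0,0,0.002],"claw":1}
    - {"dr":[0,0,0],"slide":[0,0,0.001],"claw":1}
    - {"dr":[0,0,0],"slide":[0,0,0],"claw":1}

```text
clock: 18.3
tcp_pos: [0.5301, 0.1142, 0.202]
tcp_rot: [[-0.589, -0.808, 0.005], [-0.808, 0.589, 0.003], [-0.005, -0.002, -1.0]]
ft_force: [1.6, 3.7, -1.4]
finger_gap: 0.0096
grip_force: 30.0
```

Request:
apply_moves:
  rows:
    - {"dr":[0,0,0],"slide":[0,0,0.002],"claw":1}
    - {"dr":[0,0,0],"slide":[0,0,0.002],"claw":1}
    - {"dr":[0,0,0],"slide":[0,0,0],"claw":1}

```text
clock: 18.6
tcp_pos: [0.5299, 0.1143, 0.1955]
tcp_rot: [[-0.589, -0.808, 0.002], [-0.808, 0.589, 0.003], [-0.003, 0.0, -1.0]]
ft_force: [3.6, 4.8, -1.7]
finger_gap: 0.0098
grip_force: 30.0
```

```bash
python3 - <<'E'
from h import *
a=grab('scene','s5');s=env.state()
for k in('tcp_pos','tcp_rot','ft_force','ft_torque','joint_positions'):print(k,np.round(s[k],4).tolist())
grab('scene','s5b');s=env.state();print(s['tcp_pos'],s['ft_force'],s['ft_torque'])
A=a['color'][95:195,320:420,::-1].copy()
T=cv2.resize(A,(500,500),interpolation=2);cv2.imwrite('pics/c7.png',T)
E
```

```text
tcp_pos [0.5299, 0.1143, 0.1954]
tcp_rot [[-0.5891, -0.8081, 0.0014], [-0.808, 0.5891, 0.0027], [-0.003, 0.0005, -1.0]]
ft_force [3.5372, 4.0358, -2.328]
ft_torque [1.3858, -0.62, 0.0055]
joint_positions [0.1062, 0.0702, 1.4088, 0.0026, 1.661, -2.4052]
[0.52989526 0.11427199 0.19538338] [ 2.99639552  6.13423416 -2.16591094] [ 1.35518185 -0.57667006  0.01218233]
```

View pics/c7.png

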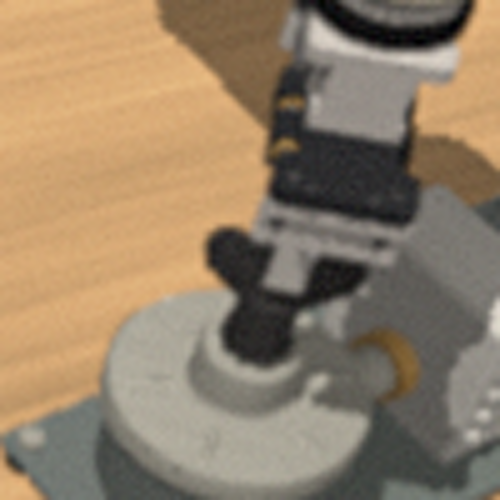

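The nut is over the stud with its foot just above the crown (crop (262,345)). I ease the sideways load, then feel for the thread.

Request:
apply_moves:
  rows:
    - {"dr":[0,0,0],"slide":[-0.003,0,0],"claw":1}
    - {"dr":[0,0,0],"slide":[0,0,0.001],"claw":1}
    - {"dr":[0,0,0],"slide":[0,0,0.001],"claw":1}
    - {"dr":[0,0,0],"slide":[0,0,0],"claw":1}

```text
clock: 19.1
tcp_pos: [0.5303, 0.115, 0.1934]
tcp_rot: [[-0.59, -0.807, -0.002], [-0.807, 0.59, -0.001], [0.002, 0.001, -1.0]]
ft_force: [1.1, 1.7, -4.6]
finger_gap: 0.0099
grip_force: 30.0
```

Request:
apply_moves:
  rows:
    - {"dr":[0,0,0],"slide":[0,0,0.001],"claw":1}
    - {"dr":[0,0,0],"slide":[0,0,0.001],"claw":1}
    - {"dr":[0,0,0],"slide":[0,0,0.001],"claw":1}
    - {"dr":[0,0,0],"slide":[0,0,0],"claw":1}

```text
clock: 19.5
tcp_pos: [0.5305, 0.1151, 0.1912]
tcp_rot: [[-0.59, -0.808, -0.001], [-0.808, 0.59, -0.0], [0.001, 0.0, -1.0]]
ft_force: [-0.1, -0.6, -4.1]
finger_gap: 0.0097
grip_force: 30.0
```

Request:
apply_moves:
  rows:
    - {"dr":[0,0,0],"slide":[0,0,0.001],"claw":1}
    - {"dr":[0,0,0],"slide":[0,0,0.001],"claw":1}
    - {"dr":[0,0,0],"slide":[0,0,0],"claw":1}

```text
clock: 19.8
tcp_pos: [0.5308, 0.1152, 0.1905]
tcp_rot: [[-0.59, -0.808, 0.001], [-0.808, 0.59, -0.0], [-0.0, -0.001, -1.0]]
ft_force: [-1.9, -0.5, 0.7]
finger_gap: 0.0095
grip_force: 30.0
```

Threads met at TCP 0.1905, foot about 6.5 mm above home. I start turning clockwise.

Request:
apply_moves:
  rows:
    - {"dr":[0,0,0.12],"slide":[0,0,0],"claw":1}
    - {"dr":[0,0,0.12],"slide":[0,0,0],"claw":1}
    - {"dr":[0,0,0.12],"slide":[0,0,0],"claw":1}
    - {"dr":[0,0,0.12],"slide":[0,0,0.0003],"claw":1}
    - {"dr":[0,0,0.12],"slide":[0,0,0.0003],"claw":1}
    - {"dr":[0,0,0],"slide":[0,0,0],"claw":1}

```text
clock: 20.4
tcp_pos: [0.5313, 0.1153, 0.1892]
tcp_rot: [[-0.943, -0.334, 0.002], [-0.334, 0.943, -0.0], [-0.001, -0.001, -1.0]]
ft_force: [0.4, 0.5, -2.6]
finger_gap: 0.0098
grip_force: 30.0
```

Request:
apply_moves:
  rows:
    - {"dr":[0,0,0.12],"slide":[0,0,0.0003],"claw":1}
    - {"dr":[0,0,0.12],"slide":[0,0,0.0003],"claw":1}
    - {"dr":[0,0,0.12],"slide":[0,0,0.0003],"claw":1}
    - {"dr":[0,0,0.12],"slide":[0,0,0.0003],"claw":1}
    - {"dr":[0,0,0.12],"slide":[0,0,0.0003],"claw":1}
    - {"dr":[0,0,0.12],"slide":[0,0,0.0003],"claw":1}
    - {"dr":[0,0,0],"slide":[0,0,0],"claw":1}

```text
clock: 21.1
tcp_pos: [0.5311, 0.1147, 0.1885]
tcp_rot: [[-0.929, 0.369, 0.002], [0.369, 0.929, -0.001], [-0.002, -0.0, -1.0]]
ft_force: [0.2, -2.0, 2.8]
finger_gap: 0.01
grip_force: 30.0
```

```bash
python3 - <<'E'
from h import *
s=env.state()
for k in('tcp_pos','ft_force','ft_torque','joint_positions'):print(k,np.round(s[k],4).tolist())
E
```

```text
tcp_pos [0.5311, 0.1147, 0.1885]
ft_force [0.186, -2.0456, 2.8055]
ft_torque [-0.5164, 0.3263, -0.0564]
joint_positions [0.1092, 0.0751, 1.4173, -0.0015, 1.6474, -1.0838]
```

Request:
apply_moves:
  rows:
    - {"dr":[0,0,0.12],"slide":[0,0,0.0002],"claw":1}
    - {"dr":[0,0,0.12],"slide":[0,0,0.0002],"claw":1}
    - {"dr":[0,0,0.12],"slide":[0,0,0.0002],"claw":1}
    - {"dr":[0,0,0.12],"slide":[0,0,0.0002],"claw":1}
    - {"dr":[0,0,0.12],"slide":[0,0,0.0002],"claw":1}
    - {"dr":[0,0,0],"slide":[0,0,0],"claw":1}

```text
clock: 21.7
tcp_pos: [0.5308, 0.1142, 0.1874]
tcp_rot: [[-0.56, 0.829, 0.001], [0.829, 0.56, -0.002], [-0.002, -0.0, -1.0]]
ft_force: [-1.4, -4.4, 5.3]
finger_gap: 0.0095
grip_force: 30.0
```

```bash
python3 - <<'E'
from h import *
s=env.state()
for k in('tcp_pos','ft_force','ft_torque','joint_positions'):print(k,np.round(s[k],4).tolist())
E
```

```text
tcp_pos [0.5308, 0.1142, 0.1874]
ft_force [-1.4495, -4.4253, 5.3351]
ft_torque [-1.0215, 0.6544, -0.0406]
joint_positions [0.109, 0.0753, 1.4192, -0.0024, 1.6463, -0.4852]
```

Request:
apply_moves:
  rows:
    - {"dr":[0,0,0.12],"slide":[-0.001,-0.001,0.0003],"claw":1}
    - {"dr":[0,0,0.12],"slide":[0,0,0.0003],"claw":1}
    - {"dr":[0,0,0.12],"slide":[0,0,0.0003],"claw":1}
    - {"dr":[0,0,0.12],"slide":[0,0,0.0003],"claw":1}
    - {"dr":[0,0,0.12],"slide":[0,0,0.0003],"claw":1}
    - {"dr":[0,0,0],"slide":[0,0,0],"claw":1}

```text
clock: 22.3
tcp_pos: [0.5303, 0.1135, 0.186]
tcp_rot: [[0.005, 1.0, 0.001], [1.0, -0.005, -0.001], [-0.001, 0.001, -1.0]]
ft_force: [-2.4, -2.6, 5.8]
finger_gap: 0.0101
grip_force: 30.0
```

```bash
cat > st.py <<'E'
from h import *
s=env.state()
for k in('tcp_pos','ft_force','ft_torque','joint_positions'):print(k,np.round(s[k],4).tolist())
E
python3 st.py
```

```text
tcp_pos [0.5303, 0.1135, 0.186]
ft_force [-2.3968, -2.6138, 5.7826]
ft_torque [-0.7082, 0.8069, -0.0724]
joint_positions [0.1069, 0.0744, 1.423, -0.0008, 1.6436, 0.1123]
```

Caught: 1.4 mm for 0.6 rad. I continue.

Request:
apply_moves:
  rows:
    - {"dr":[0,0,0.1],"slide":[-0.001,-0.001,0.0003],"claw":1}
    - {"dr":[0,0,0.1],"slide":[0,0,0.0003],"claw":1}
    - {"dr":[0,0,0.1],"slide":[0,0,0.0003],"claw":1}
    - {"dr":[0,0,0.1],"slide":[0,0,0.0002],"claw":1}
    - {"dr":[0,0,0.1],"slide":[0,0,0.0002],"claw":1}
    - {"dr":[0,0,0],"slide":[0,0,0],"claw":1}

```text
clock: 22.9
tcp_pos: [0.5297, 0.1132, 0.185]
tcp_rot: [[0.484, 0.875, 0.002], [0.875, -0.484, 0.001], [0.002, 0.001, -1.0]]
ft_force: [-2.4, -1.2, 6.8]
finger_gap: 0.0098
grip_force: 30.0
```

```bash
python3 st.py
```

```text
tcp_pos [0.5297, 0.1132, 0.185]
ft_force [-2.4371, -1.2431, 6.7931]
ft_torque [-0.4504, 0.7107, -0.0847]
joint_positions [0.1056, 0.0719, 1.4274, 0.0005, 1.6403, 0.6103]
```

Request:
apply_moves:
  rows:
    - {"dr":[0,0,0.1],"slide":[-0.001,0,0.0002],"claw":1}
    - {"dr":[0,0,0.1],"slide":[0,0,0.0002],"claw":1}
    - {"dr":[0,0,0.1],"slide":[0,0,0.0002],"claw":1}
    - {"dr":[0,0,0.1],"slide":[0,0,0.0002],"claw":1}
    - {"dr":[0,0,0],"slide":[0,0,0],"claw":1}

```text
clock: 23.4
tcp_pos: [0.5291, 0.1132, 0.1842]
tcp_rot: [[0.786, 0.618, 0.002], [0.618, -0.786, 0.002], [0.003, -0.001, -1.0]]
ft_force: [-2.3, 0.5, 5.9]
finger_gap: 0.0099
grip_force: 30.0
```

```bash
python3 st.py
```

```text
tcp_pos [0.5291, 0.1132, 0.1842]
ft_force [-2.2817, 0.5106, 5.9272]
ft_torque [-0.1304, 0.7251, -0.0568]
joint_positions [0.1046, 0.0707, 1.4303, 0.002, 1.6385, 1.0088]
```

Request:
apply_moves:
  rows:
    - {"dr":[0,0,0.1],"slide":[-0.0005,-0.0005,0.0002],"claw":1}
    - {"dr":[0,0,0.1],"slide":[0,0,0.0002],"claw":1}
    - {"dr":[0,0,0.1],"slide":[0,0,0.0002],"claw":1}
    - {"dr":[0,0,0.1],"slide":[0,0,0.0001],"claw":1}
    - {"dr":[0,0,0],"slide":[0,0,0],"claw":1}

```text
clock: 23.9
tcp_pos: [0.5284, 0.1136, 0.1838]
tcp_rot: [[0.964, 0.265, 0.002], [0.265, -0.964, 0.003], [0.003, -0.002, -1.0]]
ft_force: [-3.3, -0.1, 8.0]
finger_gap: 0.0096
grip_force: 30.1
```

```bash
python3 st.py
```

```text
tcp_pos [0.5284, 0.1136, 0.1838]
ft_force [-3.3053, -0.0867, 7.9652]
ft_torque [-0.0178, 0.8096, 0.3472]
joint_positions [0.1053, 0.0693, 1.4328, 0.0025, 1.6373, 1.4081]
```

Torque jumped to 0.35 N m with the foot at 0.136, which is the stop. I nip it up a touch more.

Request:
apply_moves:
  rows:
    - {"dr":[0,0,0.04],"slide":[0,0,0],"claw":1}
    - {"dr":[0,0,0.03],"slide":[0,0,0],"claw":1}
    - {"dr":[0,0,0],"slide":[0,0,0],"claw":1}

```text
clock: 24.2
tcp_pos: [0.5284, 0.1137, 0.1838]
tcp_rot: [[0.98, 0.198, 0.002], [0.198, -0.98, 0.003], [0.003, -0.002, -1.0]]
ft_force: [-2.9, 0.4, 6.2]
finger_gap: 0.0101
grip_force: 30.6
```

```bash
python3 st.py
```

```text
tcp_pos [0.5284, 0.1137, 0.1838]
ft_force [-2.8802, 0.3689, 6.2065]
ft_torque [-0.0032, 0.768, 0.5532]
joint_positions [0.1054, 0.0692, 1.4328, 0.0025, 1.6373, 1.4765]
```

Request:
apply_moves:
  rows:
    - {"dr":[0,0,0],"slide":[0,0,0],"claw":0.5}
    - {"dr":[0,0,0],"slide":[0,0,0],"claw":0.5}
    - {"dr":[0,0,0],"slide":[0,0,0],"claw":0.5}
    - {"dr":[0,0,0],"slide":[0,0,0],"claw":0.5}
    - {"dr":[0,0,0],"slide":[0,0,-0.02],"claw":0.5}
    - {"dr":[0,0,0],"slide":[0,0,-0.04],"claw":0.5}
    - {"dr":[0,0,0],"slide":[0,0,-0.04],"claw":0.5}
    - {"dr":[0,0,0],"slide":[0,0,0],"claw":0.5}

```text
clock: 25.0
tcp_pos: [0.5307, 0.1125, 0.2888]
tcp_rot: [[0.981, 0.191, 0.012], [0.191, -0.981, 0.002], [0.013, 0.001, -1.0]]
ft_force: [0.8, 0.7, 0.8]
finger_gap: 0.0468
grip_force: 0.0
```

Request:
apply_moves:
  rows:
    - {"dr":[0,0,0],"slide":[-0.03,0,0],"claw":0.5}
    - {"dr":[0,0,0],"slide":[-0.04,0,0],"claw":0.5}
    - {"dr":[0,0,0],"slide":[-0.04,0,0],"claw":0.5}
    - {"dr":[0,0,0],"slide":[-0.03,0,0],"claw":0.5}
    - {"dr":[0,0,0],"slide":[0,0,0],"claw":0.5}

```text
clock: 25.5
tcp_pos: [0.3885, 0.0853, 0.282]
tcp_rot: [[0.982, 0.191, 0.001], [0.191, -0.982, 0.0], [0.001, -0.0, -1.0]]
ft_force: [0.2, 0.1, -0.1]
finger_gap: 0.047
grip_force: 0.0
```

```bash
python3 - <<'E'
from h import *
a=grab('scene','s6');b=grab('top','t6');s=env.state();print(s['tcp_pos'],s['ft_force'])
A=a['color'][95:195,320:420,::-1];T=cv2.resize(A,(400,400),interpolation=2)
def circ(c,r):t=np.linspace(0,2*np.pi,60);return np.c_[c[0]+r*np.cos(t),c[1]+r*np.sin(t),c[2]+0*t]
B=np.array([.529,.1137,0])
for P in(circ(B+[0,0,.103],.078),circ(B+[0,0,.136],.0295)):
    q=np.array([proj(a,X) for X in P]);cv2.polylines(T,[((q-[320,95]+.5)*4).astype(np.int32)],False,(0,0,255),1)
cv2.imwrite('pics/c8.png',np.hstack([T,cv2.resize(a['color'][:,:,::-1],(400,300)).copy() if 0 else cv2.resize(b['color'][130:230,90:190,::-1],(400,400),interpolation=2)]))
E
```

```text
[0.39086498 0.08557395 0.28149326] [ 0.28538112  0.08699859 -0.732919  ]
```

View pics/c8.png

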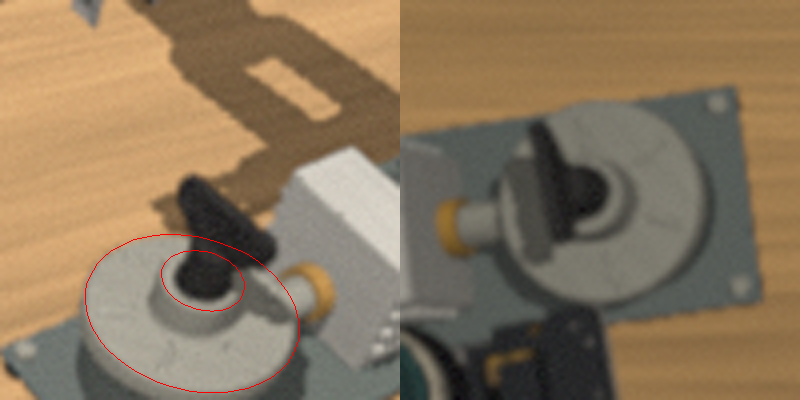

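The nut sits on the crown (scene crop, hub at (205,275)). The lid lies level and close to its home outline, within the 1–2 px offset seen earlier, and the gripper is clear. I hand in.

```bash
python3 -c "
from bench import job; print(job.finish_job())"
```

```text
the job is handed in; nothing more can be done
None
```

The lid is back on over the stud and held home by the wing nut, run down to its stop at about 0.55 N m. The job was handed in at about 25.6 s on the robot's clock; no verdict came back.

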